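Open the ratchet shoe holder up to its stop

ROBOT

A 7-joint arm with a two-finger parallel gripper is mounted at the origin on the work surface. World frame = base frame: x ahead of the robot, y to its left, z up, the work surface at z = 0. Lengths are in m, angles in rad, forces in N, time in s.
With the tool pointing down it reaches from about 0.425 to 0.875 m from the base axis. Payload 9.9 kg.
Tool frame: the origin (TCP) lies on the centre line of the jaws, within the pads' length; the fingertips stand env.finger_overhang ahead of it and the grasp point (between the pads) lies 5 mm behind it (env.finger_overhang is the distance from the TCP to the fingertips, in m); z points along the fingers, y is the line along which they close (so a half turn about z gives the same grasp; the last joint's range is limited). The gripper opens to 85 mm and grips with 20 to 120 N. Pads are 22 mm wide; open, the fingers measure 114 mm over their backs; the gripper's body (76 mm by 85 mm) begins 54 mm behind the grasp point. The pads swing forward as they close: fully open they stand 13 mm farther back than shut.
Start: joints at [-0.084, 0.576, 0.025, 1.437, -0.015, 1.129, -0.057], TCP at [0.675, 0, 0.245] pointing down, gripper open.
Joint ranges: [-2.76, 2.76], [-0.34, 2.15], [-1.52, 1.57], [0.19, 2.46], [-1.09, 4.23], [0.17, 1.99], [-2.82, 2.82]. Speed limits (rad/s): [2.22, 2.22, 3.01, 3.01, 3.14, 3.14, 3.14].

INTERFACE

Orientations are given as a rotation vector (axis times angle).
In Python, from rig import env gives the robot as it stands.
- The arm moves only by the shell command python3 -m jog 'ROWS' [FORCE]. ROWS is text: rows parted by semicolons, each of 7 numbers parted by spaces: the shift along the tool's x, y, z each as a share of 0.4 m, from -1 to 1, then the turn, a rotation vector about the tool's x, y, z each as a share of 360 degrees, from -1 to 1, then the finger opening in mm, from 0 to 85.4. A call has 1 to 8 rows; each row is the pose to reach, as a shift and turn from the pose commanded when the call began, along the tool's axes at that moment, turning the shorter way round; what a row does not reach only later rows make up. A row lasts 1/12 s, in which the tool goes at most 41.7 mm and 7.16 degrees, less where a joint would pass 70% of its speed; a pose out of reach is approached as far as the arm can. A call with a number of a shift or a turn outside -1 to 1 is refused whole. A call with a gripper value outside its range is refused whole. The fingers move at their own pace and stop on an object; FORCE is the grip in N (left out, the last holds). Time passes only in rows, so rows that repeat a pose let the fingers close. It gives the time, the measured TCP pose, the force, the opening and the grip force at its end, in the units of the state.
- env.read_state(): the state, without advancing time (a new reading comes with each control period).
- env.grab_frame(name): name is "scene" or "side" or "wrist"; returns a dict with "pixels" (384x512x3 uint8, red, green, blue), "fx", "fy", "cx", "cy" (pixels), "rvec" (rotation vector, rad) and "tvec" (3), from world to camera coordinates, as OpenCV has them. Camera axes: x right, y down, z forward; pixel columns grow to the right and rows downward; lengths in m; the calibration is good to about 2 mm. The wrist camera is an equidistant fisheye: a pixel r from the principal point sees the ray r / f radians off the axis. A picture is of the moment at which its call begins. There is no depth.
- env.close_job(): hands the job in; it is judged then, once.
The state is a dict: "time_s": time; "q": joint angles; "joint_vel": joint speeds; "joint_efforts": joint torques, N m; "eef_pos": TCP position; "orientation": TCP orientation; "ft_force": force on the tool from outside, world axes, zero at the start; "moment": the same for the moment, N m; "gripper_width": finger opening in m; "grip_force": force on a finger pad.
Only numpy, scipy, OpenCV 4.12 (cv2) and the standard library are available. Lean on these libraries where they do the work, as an engineer would, in place of code of your own. Each camera call takes 0.05 s, during which the arm holds its last target. There are 200 camera calls.

TASK

The shoe holder is set for a child's shoe; open it for a grown-up's. Press the steel thumb plate of the ratchet release down with a fingertip and, keeping it down, push the sliding heel jaw back along its toothed bar, away from the toe block, until it meets the dark stop collar; then let the thumb plate spring back up so that the jaw locks there, and move clear. Only press and push: pick nothing up, and leave the tins, dauber, brush, shoe tree and mug where they are.

Things in the scene. Friction and masses are not known exactly. Their poses are not given: they have to be found in the camera images.
- holder: The shoe holder, fixed to the table: a pine board 360 x 210 x 18 mm with a straight steel toothed bar 20 mm wide along its middle (bar top 50 mm above the table, teeth to 53.5 mm). Origin: centre of the board's underside. Its x axis runs along the bar, from the fixed pine toe block (at x -172 to -110 mm, 72 mm high) towards the stop collar, and is the direction in which the jaw must be pushed; z is up.
- thumb_plate (a point): Centre of the top of the release's thumb plate: a level steel plate 46 mm along the bar x 50 mm across, 6 mm thick, top 78 mm above the table when up. It rides on the heel jaw, directly in front (toe block side) of the heel plate, whose upright face is 26 mm from this point along the holder's +x and rises 30 mm above the plate (to 108 mm above the table), 70 mm wide. Axes as the holder's.
- release (a joint): Travel of the thumb plate, m: 0 up, 0.010 pressed to the bottom. Sprung: starts to move at about 8 N, about 11 N at the bottom. Up, its pawl catches between rack teeth (12 mm apart) and holds the jaw both ways with up to 4 mm of play, however hard it is pushed; pressed 4 mm or more, the jaw is free. Let go, it springs up by itself; at the stop collar the pawl finds a gap and the plate comes fully up.
- heel_jaw (a joint): Position of the heel jaw along the bar, m, growing along the holder's +x (away from the toe block). With the release pressed it slides with about 2 N of friction and stays where it is left.
- heel_face (a point): Point on the middle of the heel plate's upright face that looks at the toe block (the face to push), 95 mm above the table. The heel plate is pine with a thin rubber pad, 12 mm thick, 70 mm wide, on a grey plastic carriage 62 mm long. Axes as the holder's.
- jaw_back (a point): Point on the middle of the heel plate's rear face, 60 mm above the table, which meets the stop collar. Axes as the holder's.
- stop_face (a point): Middle of the stop collar's face that the jaw meets, 60 mm above the table; the jaw is home when jaw_back meets it. The collar is a dark steel block 24 mm along the bar x 50 mm across, its top 80 mm above the table, screwed tight on the bar. It does not move. Axes as the holder's.
- tin_small: Small closed round tin 59 mm across, 26 mm high, standing on the board beside the bar. Origin: centre of its underside. Leave alone.
- dauber: Wooden dauber lying on the board on the other side of the bar: round head 32 mm across, handle along its x to 106 mm. Origin under the outer end of the head. Leave alone.
- tin_large: Closed round tin 79 mm across, 30 mm high, on the table. Origin: centre of its underside. Leave alone.
- brush: Shoe brush 150 x 46 x 42 mm on the table, bristles down. Origin: centre of its underside. Leave alone.
- shoe_tree: Wooden shoe tree 243 x 62 x 50 mm lying on the table. Origin on its underside near its middle. Leave alone.
- mug_tin: Open aluminium mug without handle, 72 mm across, 90 mm high. Origin: centre of its underside. Leave alone.

How it is judged:
On the way, in this order (a step that is already met when the one before it is completed fails the run):
1. the thumb plate is pressed down (3 mm or more) before the jaw has slid (still within 12 mm of its start) (value of joint release above 0.003 m and distance of heel_face from where it was at the start of the episode below 0.012 m), for 0.1 s.
2. the jaw comes to the stop collar (gap under 4 mm) with the thumb plate still held down (1.5 mm or more) (x of jaw_back in the frame of stop_face above -0.004 m and value of joint release above 0.0015 m), for 0.1 s.
At the end, for the whole second after the job is handed in: The heel jaw rests against the stop collar (gap under 4 mm), the thumb plate is back up (within 1 mm), the jaw is still, and the tins, dauber, brush, shoe tree and mug lie within 15 mm of where they were (x of jaw_back in the frame of stop_face above -0.004 m and value of joint release below 0.001 m and velocity of joint heel_jaw between -0.005 and 0.005 m/s and distance of each of tin_small, dauber, tin_large, brush, shoe_tree, mug_tin from where it was at the start of the episode below 0.015 m); the robot touches nothing.
It fails at once if a bystander is lifted or shoved (moved more than 15 mm) (distance of any of tin_small, dauber, tin_large, brush, shoe_tree, mug_tin from where it was at the start of the episode above 0.015 m).
It also fails if it takes over 32 s, if anything falls off the work surface, if the arm or the gripper's body presses on something with over 40 N, if the wrist force passes 120 N, or if a joint passes its speed limit or range.

## Working session

There is one attempt and no reset: what is moved stays moved. The work goes in short steps, Python scripts to look and compute and a shell command to move; the robot and the scene stay as the last step left them, time stands still between calls to the robot, and variables do not carry over. Pictures are saved under pics/ and viewed, at most 10 in all, crops included, and the job is handed in when it is done.

```bash
mkdir -p pics; ls; python3 - <<'E'
from rig import env
import cv2,numpy as np,pickle
d={}
for n in("scene","side"):
    f=env.grab_frame(n);d[n]=f;cv2.imwrite(f"pics/{n}0.png",f["pixels"][...,::-1])
    R=cv2.Rodrigues(np.array(f["rvec"]))[0];print(n,f["fx"],f["cx"],f["cy"],-R.T@np.array(f["tvec"]).ravel())
pickle.dump(d,open("f0.pkl","wb"))
print(env.finger_overhang,env.read_state())
E
```

```text
pics
scene 362.5173530029796 259.0055986665987 189.1177958397958 [ 1.1775052  -0.03636954  1.12623205]
side 478.8134484608533 250.71798131085887 189.87419709519284 [-0.02305684  0.66727389  0.95847638]
0.014 {'time_s': 0.1, 'q': array([-0.08380381,  0.57642406,  0.02484083,  1.43781133, -0.01497085,
        1.1290159 , -0.05654108]), 'joint_vel': array([ 1.57759479e-04, -1.28199177e-03,  9.22199611e-04, -8.55902154e-04,
        5.08993607e-05,  7.23821875e-04, -9.49825872e-04]), 'joint_efforts': array([ 7.07550455e-03, -7.67310762e+01,  2.25892425e+00, -2.86606407e+01,
        1.61178235e-02,  8.62831454e-03, -6.06417325e-05]), 'eef_pos': array([6.74616569e-01, 5.63949931e-06, 2.44549333e-01]), 'orientation': array([-2.22073946e+00, -2.22076912e+00,  1.74139426e-03]), 'ft_force': array([-0.41027068, -0.05386373,  0.08866273]), 'moment': array([ 0.01418518, -0.00765266,  0.00464237]), 'grip_force': 0.0, 'gripper_width': 0.08587685530175757}
```

View pics/scene0.png

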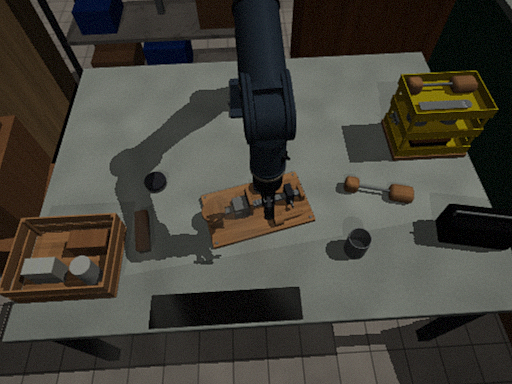

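View pics/side0.png

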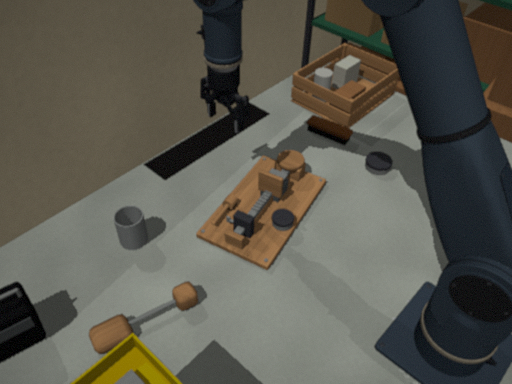

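The scene view shows the board at about (258,208). The rounded toe block is on the left (215,208) and the dark collar on the right (290,192). In the side view the toe block is at (290,163), the heel plate at (272,182) and the collar at (244,222), so the push is roughly along world +y. I'll enlarge the side view to get corners.

```bash
python3 - <<'E'
import cv2,pickle
d=pickle.load(open("f0.pkl","rb"))
a=d["side"]["pixels"][140:275,190:335,::-1]
b=d["scene"]["pixels"][165:250,195:320,::-1]
a=cv2.resize(a,None,fx=4.1,fy=4.1,interpolation=cv2.INTER_CUBIC)
cv2.imwrite("pics/side0c.png",cv2.convertScaleAbs(a,alpha=1.5))
E
```

```text
(no output)
```

View pics/side0c.png

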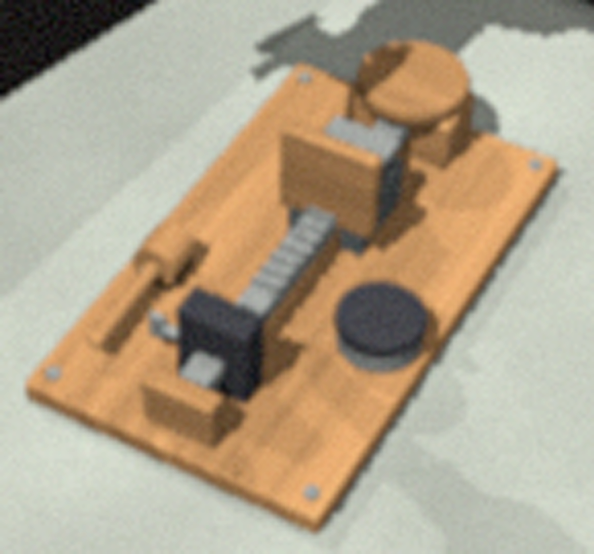

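The crop clearly shows the board's corners at (30,385), (303,66), (558,163) and (318,520). The heel plate's top edge runs from (283,131) to (380,163), and the collar's top from (188,292) to (262,322). The thumb plate is visible behind the heel plate.

```bash
cat > h.py <<'E'
import cv2,numpy as np
def ray(f,u,v,z):
    R=cv2.Rodrigues(np.array(f["rvec"]))[0];t=np.array(f["tvec"]).ravel()
    c=-R.T@t; d=R.T@np.array([(u-f["cx"])/f["fx"],(v-f["cy"])/f["fy"],1.]); return (c+d*(z-c[2])/d[2])
E
python3 - <<'E'
import pickle,numpy as np,cv2
from h import ray
d=pickle.load(open("f0.pkl","rb"));f=d["side"]
def P(x,y,z): return ray(f,190+(x+.5)/4.1-.5,140+(y+.5)/4.1-.5,z)
c=[P(*p,.018)[:2] for p in((30,385),(303,66),(558,163),(318,520))]
c=np.array(c);print(c.round(3),[np.linalg.norm(c[i]-c[i-1]).round(3) for i in range(4)])
o=c.mean(0);dx=(c[0]-c[1]+c[3]-c[2]);a=np.arctan2(dx[1],dx[0]);X=np.array([np.cos(a),np.sin(a)]);Y=np.array([-X[1],X[0]])
print("origin",o,"yaw deg",np.degrees(a))
L=lambda p:((p[:2]-o)@X,(p[:2]-o)@Y)
for n,p,z in(("heelTopA",(283,131),.108),("heelTopB",(380,163),.108),("colA",(188,292),.08),("colB",(262,322),.08),("plateFar",(345,118),.078),("plateFarR",(407,130),.078),("toe",(411,78),.072)):
    print(n,np.round(L(P(*p,z)),3),P(*p,z).round(3))
# orange mask on scene view for the check
g=d["scene"]
m=cv2.inRange(cv2.cvtColor(g["pixels"],cv2.COLOR_RGB2HSV),(5,90,50),(20,255,255));m[:160]=0;m[255:]=0;m[:,:190]=0;m[:,325:]=0
cs=max(cv2.findContours(m,0,2)[0],key=cv2.contourArea);r=cv2.minAreaRect(cs)
for u,v in cv2.boxPoints(r): print("scene corner",np.round((u,v)),np.round(L(ray(g,u,v,.018)),3))
E
```

```text
[[ 0.611  0.17 ]
 [ 0.693 -0.177]
 [ 0.495 -0.224]
 [ 0.412  0.123]] [np.float64(0.204), np.float64(0.357), np.float64(0.204), np.float64(0.356)]
origin [ 0.55258776 -0.02718943] yaw deg 103.45038661448906
heelTopA [-0.021 -0.034] [ 0.591 -0.039  0.108]
heelTopB [-0.026  0.033] [ 0.526 -0.06   0.108]
colA [ 0.109 -0.028] [0.554 0.086 0.08 ]
colB [0.108 0.023] [0.505 0.072 0.08 ]
plateFar [-0.083 -0.02 ] [ 0.591 -0.103  0.078]
plateFarR [-0.093  0.021] [ 0.554 -0.123  0.078]
toe [-0.149 -0.003] [ 0.59  -0.171  0.072]
scene corner [197. 196.] [-0.193  0.1  ]
scene corner [300. 168.] [0.203 0.109]
scene corner [315. 220.] [ 0.175 -0.112]
scene corner [211. 249.] [-0.187 -0.112]
```

```bash
python3 -m jog '-0.2 -0.275 0 0 0 -0.0375 0;-0.2 -0.275 0 0 0 -0.0375 0;-0.2 -0.275 0 0 0 -0.0375 0;-0.2 -0.275 0 0 0 -0.0375 0;-0.2 -0.275 0 0 0 -0.0375 0;-0.2 -0.275 0 0 0 -0.0375 0;-0.2 -0.275 0 0 0 -0.0375 0;-0.2 -0.275 0 0 0 -0.0375 0'
python3 - <<'E'
from rig import env
import cv2,numpy as np,pickle
f=env.grab_frame("wrist");pickle.dump(f,open("w1.pkl","wb"))
R=cv2.Rodrigues(np.array(f["rvec"]))[0];print(f["fx"],f["cx"],f["cy"],-R.T@np.array(f["tvec"]).ravel(),R)
cv2.imwrite("pics/w1.png",cv2.convertScaleAbs(f["pixels"][...,::-1],alpha=1.4))
E
```

```text
time_s: 0.77
eef_pos: [0.5659, -0.0787, 0.245]
orientation: [-1.943, -2.468, -0.001]
ft_force: [-0.5, -0.1, 0.5]
gripper_width: -0.0001
grip_force: 0.0
297.3186396354542 261.1745188028928 191.2830806599196 [0.5480813  0.00149085 0.37306616] [[ 9.71999515e-01  2.34982313e-01  5.05547528e-04]
 [ 2.22646781e-01 -9.21657492e-01  3.17767019e-01]
 [ 7.51355706e-02 -3.08756829e-01 -9.48168691e-01]]
```

View pics/w1.png

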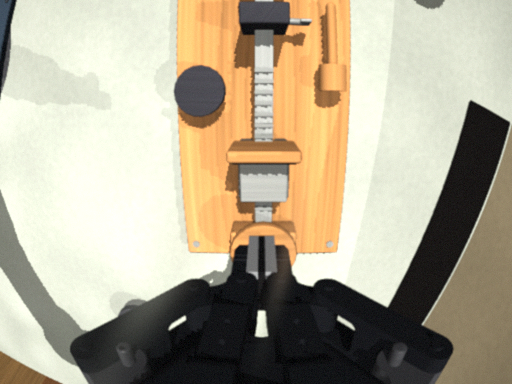

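The wrist view shows the heel plate at rows 142-163 and cols 228-300. The thumb plate's visible top is at rows 164-202 and cols 240-288. The collar is at rows 2-35, with its jaw-side lower edge near row 35, and the fingertips are at about (262,240).

```bash
cat >> h.py <<'E'
def wray(f,u,v,z):
    R=cv2.Rodrigues(np.array(f["rvec"]))[0];t=np.array(f["tvec"]).ravel();c=-R.T@t
    a=np.array([(u-f["cx"])/f["fx"],(v-f["cy"])/f["fy"]]);r=np.hypot(*a)
    d=R.T@np.append(a/r*np.sin(r),np.cos(r)); return c+d*(z-c[2])/d[2]
o=np.array([.5526,-.0272])
E
python3 - <<'E'
import pickle,numpy as np
from h import *
f=pickle.load(open("w1.pkl","rb"))
g=f["pixels"].astype(int)
for r in range(136,212,2): print(r,g[r,255:273].mean(0).round().astype(int),end=' ')
print()
l=wray(f,264,202,.078);h=wray(f,264,40,.05)
# bar axis direction from bar centre points
p1=wray(f,263.5,60,.0535);p2=wray(f,263,215,.05);v=p1-p2;a=np.arctan2(v[1],v[0]);print("yaw bar",np.degrees(a))
a=np.radians(103.45);X=np.array([np.cos(a),np.sin(a)]);Y=np.array([-X[1],X[0]])
for n,u,v,z in(("heelfront",264,163,.108),("heelL",228,160,.108),("heelR",300,160,.108),("plate far",264,202,.078),("plate L",240,198,.078),("plate R",288,198,.078),("plate near",264,165,.078),("collar topnear",264,27,.08),("collar bottom near",264,35,.05),("corner",188,252,.018),("corner",338,252,.018)):
    p=wray(f,u,v,z)[:2];print(n,p.round(4),np.round(((p-o)@X,(p-o)@Y),4))
E
```

```text
136 [132 132 126] 138 [110 110 105] 140 [136 134 127] 142 [114  86  59] 144 [105  72  42] 146 [110  76  45] 148 [117  81  48] 150 [119  82  48] 152 [195 140  83] 154 [199 143  86] 156 [188 133  79] 158 [190 135  80] 160 [189 135  81] 162 [126  86  51] 164 [52 51 50] 166 [80 80 77] 168 [78 78 75] 170 [78 79 75] 172 [80 81 78] 174 [120 121 116] 176 [144 145 140] 178 [148 149 143] 180 [153 153 147] 182 [151 152 146] 184 [149 150 144] 186 [147 148 142] 188 [148 148 143] 190 [152 152 146] 192 [146 147 141] 194 [148 148 142] 196 [147 148 141] 198 [150 150 144] 200 [143 144 139] 202 [82 82 78] 204 [77 75 71] 206 [72 71 66] 208 [134 135 128] 210 [125 125 119] 
yaw bar 103.49924583326545
heelfront [ 0.5652 -0.0577] [-0.0326 -0.0051]
heelL [ 0.5325 -0.0626] [-0.0298  0.0278]
heelR [ 0.5966 -0.0471] [-0.0296 -0.0381]
plate far [ 0.5772 -0.1055] [-0.0819 -0.0057]
plate L [ 0.5515 -0.1071] [-0.0775  0.0197]
plate R [ 0.6008 -0.0952] [-0.0774 -0.0311]
plate near [ 0.5676 -0.0665] [-0.0417 -0.0055]
collar topnear [0.5348 0.0686] [ 0.0973 -0.005 ]
collar bottom near [0.5356 0.0666] [ 0.0952 -0.0053]
corner [ 0.4975 -0.2256] [-0.1802  0.0997]
corner [ 0.7025 -0.1763] [-0.1799 -0.1111]
```

```bash
python3 -m jog '0.008 0.011 0.09 0 0 0 0;0.008 0.011 0.18 0 0 0 0;0.008 0.011 0.26 0 0 0 0;0.008 0.011 0.32 0 0 0 0;0.008 0.011 0.35 0 0 0 0;0.008 0.011 0.36 0 0 0 0;0.008 0.011 0.36 0 0 0 0'
python3 - <<'E'
from rig import env
import cv2
a=env.grab_frame("side")["pixels"][120:250,200:330,::-1];b=env.grab_frame("wrist")["pixels"][100:270,180:350,::-1]
cv2.imwrite("pics/c2.png",cv2.convertScaleAbs(cv2.hconcat([cv2.resize(a,(390,390)),cv2.resize(b,(390,390))]),alpha=1.5))
E
```

```text
time_s: 1.4
eef_pos: [0.5684, -0.0751, 0.1001]
orientation: [-1.943, -2.467, 0.002]
ft_force: [0.4, -0.7, 0.7]
gripper_width: 0.0002
grip_force: 0.0
```

View pics/c2.png

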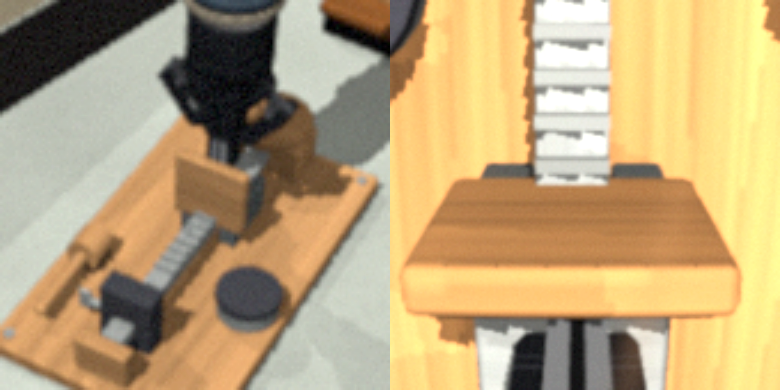

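The fingertips are centred over the thumb plate, just in front of the heel plate. Next I press.

```bash
python3 -m jog '0 0 0.015 0 0 0 0;0 0 0.02 0 0 0 0;0 0 0.027 0 0 0 0;0 0 0.033 0 0 0 0;0 0 0.038 0 0 0 0;0 0 0.038 0 0 0 0;0 0 0.038 0 0 0 0;0 0 0.038 0 0 0 0'
```

```text
time_s: 2.17
eef_pos: [0.569, -0.0759, 0.087]
orientation: [1.944, 2.466, 0.001]
ft_force: [-1.2, 0.9, 8.1]
gripper_width: -0.0002
grip_force: 4.3
```

```bash
python3 -m jog '0 0 0.006 0 0 0 0;0 0 0.01 0 0 0 0;0 0 0.013 0 0 0 0;0 0 0.013 0 0 0 0;0 0 0.013 0 0 0 0'
```

```text
time_s: 2.58
eef_pos: [0.5691, -0.076, 0.0821]
orientation: [1.944, 2.466, 0.002]
ft_force: [-2.1, 0.5, 10.7]
gripper_width: 0.0003
grip_force: 5.2
```

```bash
python3 -m jog '0.015 0 0 0 0 0 0;0.035 0 0 0 0 0 0;0.065 0 0 0 0 0 0;0.1 0 0 0 0 0 0;0.14 0 0 0 0 0 0;0.18 0 0 0 0 0 0;0.21 0 0 0 0 0 0;0.22 0 0 0 0 0 0'
```

```text
time_s: 3.25
eef_pos: [0.5481, 0.0115, 0.0821]
orientation: [1.942, 2.468, 0.002]
ft_force: [-2.4, -1.7, 10.7]
gripper_width: -0.0002
grip_force: 5.3
```

Now about 90 mm of travel, still pressed. I'll go on to the collar and watch for the force to rise.

```bash
python3 -m jog '0.02 0 0 0 0 0 0;0.04 0 0 0 0 0 0;0.055 0 0 0 0 0 0;0.065 0 0 0 0 0 0;0.07 0 0 0 0 0 0;0.07 0 0 0 0 0 0;0.07 0 0 0 0 0 0'
```

```text
time_s: 3.83
eef_pos: [0.5419, 0.0373, 0.082]
orientation: [1.944, 2.467, 0.002]
ft_force: [-2.2, 0.5, 10.7]
gripper_width: 0.0002
grip_force: 5.6
```

```bash
python3 -m jog '0.008 0 0 0 0 0 0;0.014 0 0 0 0 0 0;0.02 0 0 0 0 0 0;0.025 0 0 0 0 0 0;0.025 0 0 0 0 0 0;0.025 0 0 0 0 0 0'
python3 - <<'E'
from rig import env
import cv2
a=env.grab_frame("side")["pixels"][120:280,180:340,::-1];b=env.grab_frame("wrist")["pixels"][60:270,155:365,::-1]
cv2.imwrite("pics/c3.png",cv2.convertScaleAbs(cv2.hconcat([cv2.resize(a,(400,400)),cv2.resize(b,(400,400))]),alpha=1.5))
E
```

```text
time_s: 4.33
eef_pos: [0.5402, 0.0452, 0.0821]
orientation: [1.945, 2.464, 0.001]
ft_force: [-0.5, -5.1, 10.7]
gripper_width: -0.0002
grip_force: 5.0
```

View pics/c3.png

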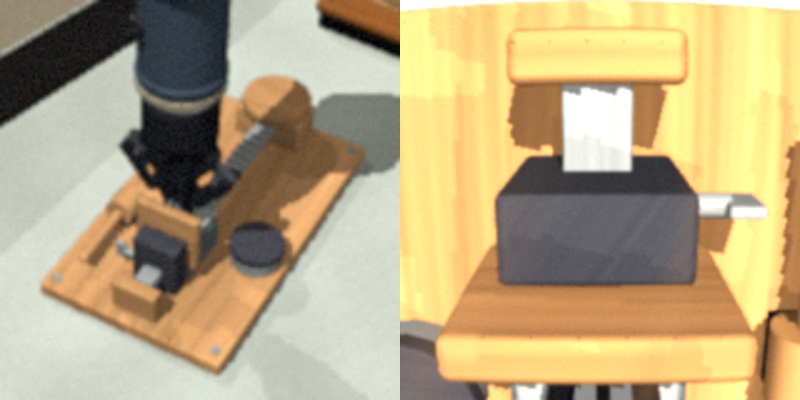

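The heel plate is at or very near the collar, and the push force has begun to rise. I'll push a little more to confirm.

```bash
python3 -m jog '0.006 0 0 0 0 0 0;0.01 0 0 0 0 0 0;0.015 0 0 0 0 0 0;0.015 0 0 0 0 0 0;0.015 0 0 0 0 0 0'
```

```text
time_s: 4.85
eef_pos: [0.5395, 0.0494, 0.0822]
orientation: [1.946, 2.46, 0.0]
ft_force: [1.2, -10.9, 9.9]
gripper_width: 0.0003
grip_force: 5.0
```

```bash
python3 -m jog '0.006 0 0 0 0 0 0;0.012 0 0 0 0 0 0;0.018 0 0 0 0 0 0;0.018 0 0 0 0 0 0;0.018 0 0 0 0 0 0'
```

```text
time_s: 5.27
eef_pos: [0.5393, 0.05, 0.0824]
orientation: [1.95, 2.45, -0.005]
ft_force: [8.5, -31.7, 8.2]
gripper_width: -0.0001
grip_force: 5.0
```

Firm contact at 32 N, with the jaw stopped by the collar. I'll ease the push without moving back, so friction doesn't drag the jaw, and then lift straight up.

```bash
python3 -m jog '-0.008 0 0 0 0 0 0;-0.015 0 0 0 0 0 0;-0.015 0 -0.02 0 0 0 0;-0.015 0 -0.04 0 0 0 0;-0.017 0 -0.06 0 0 0 0;-0.03 0 -0.1 0 0 0 0;-0.04 0 -0.2 0 0 0 0;-0.04 0 -0.3 0 0 0 0'
python3 -m jog '-0.15 0 -0.05 0 0 0 0;-0.3 0 -0.05 0 0 0 0;-0.4 0 -0.05 0 0 0 0;-0.4 0 -0.05 0 0 0 0;-0.4 0 -0.05 0 0 0 0;-0.4 0 -0.05 0 0 0 0;-0.4 0 -0.05 0 0 0 0'
python3 - <<'E'
from rig import env
import cv2,pickle
a=env.grab_frame("side")["pixels"][160:280,180:340,::-1];w=env.grab_frame("wrist");pickle.dump(w,open("w2.pkl","wb"));b=w["pixels"][:200,155:365,::-1]
cv2.imwrite("pics/c4.png",cv2.convertScaleAbs(cv2.hconcat([cv2.resize(a,(400,400)),cv2.resize(b,(400,400))]),alpha=1.5))
E
```

```text
time_s: 5.93
eef_pos: [0.5389, 0.0427, 0.2013]
orientation: [-1.945, -2.465, 0.004]
ft_force: [1.4, -0.4, -0.2]
gripper_width: -0.0003
grip_force: 0.0
time_s: 6.52
eef_pos: [0.5769, -0.111, 0.2208]
orientation: [-1.945, -2.466, -0.001]
ft_force: [-0.9, 0.6, -0.6]
gripper_width: -0.0001
grip_force: 0.0
```

View pics/c4.png

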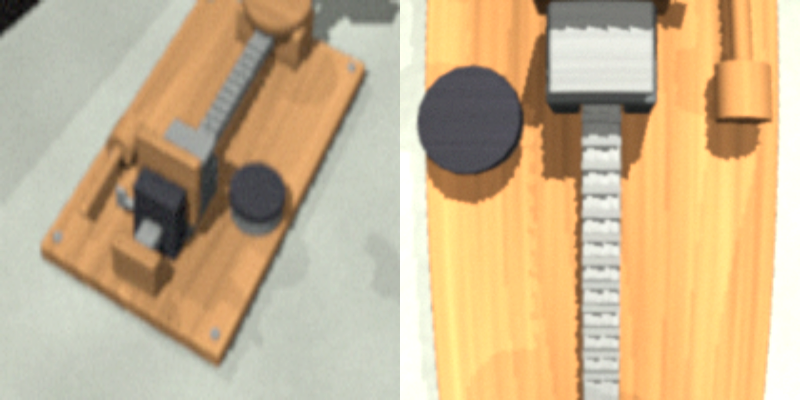

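The heel plate sits against the collar, the tin and dauber are in place, and the arm is clear. The plate's front edge is at wrist row ~47, col ~270, so I'll check the plate's position there.

```bash
python3 - <<'E'
import pickle,numpy as np
from h import *
f=pickle.load(open("w2.pkl","rb"));X=np.array([-.2326,.9726])
g=f["pixels"][36:58,250:275].mean((1,2)).round();print(g)
for z in(.078,.068):print(z,[(v,round(float((wray(f,262,v,z)[:2]-o)@X),4)) for v in(46,47,48)])
E
```

```text
[149. 150. 150. 148. 148. 150. 152. 153. 149. 117.  74.  50.  50.  50.
  44.  41.  56.  68.  71.  69.  70.  74.]
0.078 [(46, 0.0411), (47, 0.0402), (48, 0.0392)]
0.068 [(46, 0.0428), (47, 0.0418), (48, 0.0408)]
```

The plate edge moved about 123 mm and the fingertip about 122 mm after contact. The two agree, and the jaw met a firm stop, so I'm handing in.

```bash
python3 -c "
from rig import env
print(env.close_job())"
```

```text
the job is handed in; nothing more can be done
None
```

I pressed the release, pushed the heel jaw about 123 mm back until it stopped firmly against the collar, let the thumb plate up, moved the arm clear and handed in at about 6.6 s; no verdict came back, and I judged the jaw seated from the push force and camera views, without measuring the plate's height.

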